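# Find the rattling grinding-ball tin

## Task

In one of the three sealed tins on the wooden ware board the grinding ball has come loose. Check all three, yellow lid first, then red, then blue: lift each tin clear, shake it or rock it end to end and set it back upright on the board, never letting go of one in the air. Then present the tin that rattles: hold it upright and still, well above the middle of the green mat (a good 10 cm up), and finish while still holding it there, with the other two standing on the board and the bowl, mould and scraper left alone.

Things in the scene. Friction and masses are not known exactly. Their poses are not given: they have to be found in the camera images.
- tin_yellow: sealed aluminium tin, yellow lid (stays on): 150 (its x) by 48 (y) by 55 mm high, lid = top 10 mm; 0.35 to 0.55 kg. Origin: centre of underside. Inside: a still 190 g foam pack or, in just one tin, any of the three, a loose 36 mm, 190 g steel ball with 53 mm of play each way along x: tipping or shaking rolls it to an end, held level it mostly stays, so the wrist moment shifts up to 0.1 N m.
- tin_red: sealed aluminium tin, red lid (stays on): 150 (its x) by 48 (y) by 55 mm high, lid = top 10 mm; 0.35 to 0.55 kg. Origin: centre of underside. Inside: a still 190 g foam pack or, in just one tin, any of the three, a loose 36 mm, 190 g steel ball with 53 mm of play each way along x: tipping or shaking rolls it to an end, held level it mostly stays, so the wrist moment shifts up to 0.1 N m.
- tin_blue: sealed aluminium tin, blue lid (stays on): 150 (its x) by 48 (y) by 55 mm high, lid = top 10 mm; 0.35 to 0.55 kg. Origin: centre of underside. Inside: a still 190 g foam pack or, in just one tin, any of the three, a loose 36 mm, 190 g steel ball with 53 mm of play each way along x: tipping or shaking rolls it to an end, held level it mostly stays, so the wrist moment shifts up to 0.1 N m.
- board: light wooden ware board, fixed, 190 mm (its x) by 340 mm (its y) by 18 mm thick; the three tins stand on it in a row along its y, about 110 mm apart, long sides along the board's x. Grip a tin across its 48 mm width at the middle of its length. Origin: centre of the underside, on the bench, so its top is 18 mm higher
- mat: green square mat, fixed flat on the bench, 130 by 130 by 4 mm; the tin is presented above it. Origin: centre of the underside
- bowl: small white ceramic bowl, bystander, 100 mm across the rim, 45 mm high. Origin: centre of the underside
- mould: white plaster mould block, bystander, 90 by 70 by 30 mm with two 5 mm pips on top. Origin: centre of the underside
- scraper: flat scraper with wooden handle, bystander lying on the bench, 200 mm long along its x, handle to -x. Origin: underside near its middle
Not all that is in view belongs to the job. What is shaped like the tin_red but turquoise is not meant. Leave any pink look-alike of the tin_blue alone.

How it is judged:
By the outcome, as a careful person would: the job done as asked, in the order asked, and still so for the second after the job is handed in, while the arm keeps its last pose, push and grip.
It also fails if it takes over 72 s, if anything falls off the work surface, if the arm or the gripper's body presses on something with over 40 N, if the wrist force passes 120 N, or if a joint passes its speed limit or range.

## Robot

A 6-joint arm with a two-finger parallel gripper is mounted at the origin on the work surface. World frame = base frame: x ahead of the robot, y to its left, z up, the work surface at z = 0. Lengths are in m, angles in rad, forces in N, time in s.
With the tool pointing down it reaches from about 0.35 to 0.975 m from the base axis. Payload 7.1 kg.
Tool frame: the origin (TCP) lies on the centre line of the jaws, within the pads' length; the fingertips stand bot.finger_overhang ahead of it and the grasp point (between the pads) lies 6 mm ahead of it (bot.finger_overhang is the distance from the TCP to the fingertips, in m); z points along the fingers, y is the line along which they close (so a half turn about z gives the same grasp; the last joint's range is limited). The gripper opens to 88 mm and grips with 3 to 60 N. Pads are 20 mm wide; open, the fingers measure 115 mm over their backs; the gripper's body (75 mm by 178 mm) begins 61 mm behind the grasp point.
Start: joints at [-1.237, 0.423, 1.63, -0, 1.089, -0.019], TCP at [0.216, -0.586, 0.248] pointing down, gripper open.
Joint ranges: [-3, 3], [-0.9, 2.11], [0.09, 2.58], [-1.31, 4.45], [0.11, 2.69], [-2.54, 2.54]. Speed limits (rad/s): [2.39, 2.39, 3.01, 3.14, 3.14, 3.14].

## Interface

Orientations are given as a unit quaternion [w, x, y, z].
In Python, from workcell import bot, read_camera, camera_model gives the robot as it stands.
- The arm moves only by the shell command python3 -m handwheel 'ROWS'. ROWS is a JSON list that holds a single list of rows (three levels of brackets), with 1 to 5 rows, each of 7 numbers: dx, dy, dz in m, then a rotation vector rx, ry, rz in rad, then the finger opening in m; each row shifts and turns the commanded pose from where the row before left it, along the tool's axes as they then stand; what a row does not reach is not made up. A row lasts 1/12 s, in which the tool goes at most 0.0417 m and 0.125 rad, less where a joint would pass 70% of its speed; a pose out of reach is approached as far as the arm can. The fingers move at their own pace and stop on an object; the grip force is fixed at half the most. Time passes only in rows, so rows that do not move let the fingers close. It prints the time, the measured TCP pose, the force, the opening and the grip force at its end. Input that does not fit is refused with a message, and nothing moves.
- bot.get_state(): the state, without advancing time (a new reading comes with each control period).
- read_camera(name): name is "side" or "top"; returns the picture (384x512x3 uint8, red, green, blue); there is no depth.
- camera_model(name): a dict with "K" (3x3 intrinsics, pixels), "rvec" (rotation vector, rad) and "tvec" (3), from world to camera coordinates, as OpenCV has them. Camera axes: x right, y down, z forward; pixel columns grow to the right and rows downward; lengths in m; the calibration is good to about 2 mm. A picture is of the moment at which its call begins. camera_model takes no time and is no camera call.
- bot.hand_in(): hands the job in; it is judged then, once.
The state is a dict: "clock": time; "qpos": joint angles; "dq": joint speeds; "effort": joint torques, N m; "eef_pos": TCP position; "eef_rot": TCP orientation; "force": force on the tool from outside, world axes, zero at the start; "wrist_torque": the same for the moment, N m; "grip_width": finger opening in m; "gripper_force": force on a finger pad.
Only numpy, scipy, OpenCV 4.12 (cv2) and the standard library are available. Lean on these libraries where they do the work, as an engineer would, in place of code of your own. Each camera call takes 0.05 s, during which the arm holds its last target. There are 200 camera calls.

## Working session

There is one attempt and no reset: what is moved stays moved. The work goes in short steps, Python scripts to look and compute and a shell command to move; the robot and the scene stay as the last step left them, time stands still between calls to the robot, and variables do not carry over. Pictures are saved under pics/ and viewed, at most 10 in all, crops included, and the job is handed in when it is done.

```bash
mkdir -p pics; ls
python3 - <<'E'
from workcell import bot, read_camera, camera_model
import cv2
for n in("side","top"):
    im=read_camera(n); cv2.imwrite(f"pics/{n}0.png",cv2.resize(im[:,:,::-1],(800,600),interpolation=cv2.INTER_CUBIC)); 
    cv2.imwrite(f"{n}_raw.png",im[:,:,::-1])
    print(camera_model(n))
print(bot.get_state(),bot.finger_overhang)
E
```

```text
pics
{'K': array([[469.30313165,   0.        , 254.65020248],
       [  0.        , 469.30313165, 192.7049779 ],
       [  0.        ,   0.        ,   1.        ]]), 'rvec': array([ 0.47015853, -2.6111639 ,  1.35659471]), 'tvec': array([0.4929107 , 0.18621715, 1.05305712])}
{'K': array([[387.49289165,   0.        , 258.51868112],
       [  0.        , 387.49289165, 194.02364511],
       [  0.        ,   0.        ,   1.        ]]), 'rvec': array([ 2.16241604, -2.18366223,  0.1069804 ]), 'tvec': array([-0.1031756 ,  0.54075466,  1.17388494])}
{'clock': 0.1, 'qpos': array([-1.23699988e+00,  4.23782252e-01,  1.63061434e+00, -6.26872640e-06,
        1.08862812e+00, -1.89715458e-02]), 'dq': array([-0.00044534, -0.00028208, -0.00187079, -0.00011056,  0.00018004,
       -0.0001272 ]), 'effort': array([ 7.20069929e-04, -5.45612276e+01, -2.74324930e+01,  6.45223469e-02,
        1.87923666e-02, -3.69001282e-05]), 'eef_pos': array([ 0.21581695, -0.58604293,  0.24696798]), 'eef_rot': array([-7.06741331e-04,  9.84484123e-01,  1.75472215e-01, -1.14988688e-04]), 'force': array([0.34292436, 0.11274672, 0.12072452]), 'wrist_torque': array([-0.01390887,  0.04856209,  0.05761813]), 'gripper_force': 0.0, 'grip_width': 0.08801494222267633} 0.025
```

View pics/top0.png

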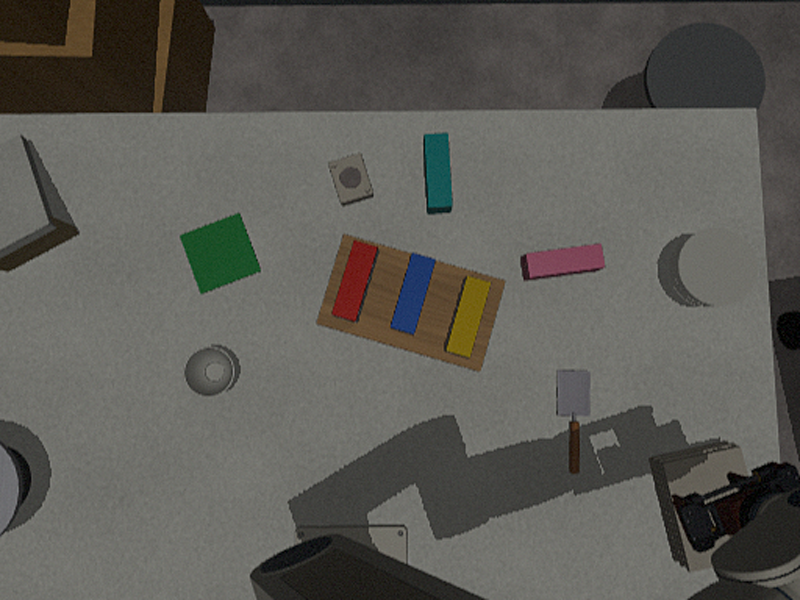

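View pics/side0.png

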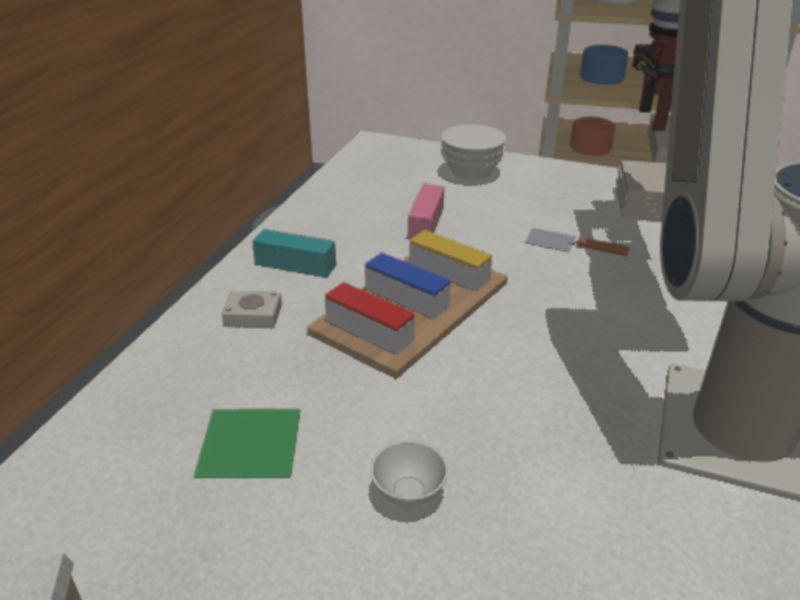

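The top view (800-px scale) shows the lids, red (355,280), blue (413,293) and yellow (468,317), on the tilted board, with the mat at (220,253). The side view shows red (369,305), blue (407,273) and yellow (450,248), with the mat at (250,442). I'll enlarge both to read the corners.

Run:
```python
import cv2
for n,(x0,y0,w,h,s) in {"top":(200,145,128,96,6.25),"side":(190,140,140,105,5.7)}.items():
    im=cv2.imread(f"{n}_raw.png")[y0:y0+h,x0:x0+w]
    im=cv2.convertScaleAbs(cv2.resize(im,None,fx=s,fy=s,interpolation=cv2.INTER_CUBIC),alpha=1.4)
    cv2.imwrite(f"pics/{n}_crop.png",im); print(im.shape)
```

```text
(600, 800, 3)
(598, 798, 3)
```

View pics/top_crop.png

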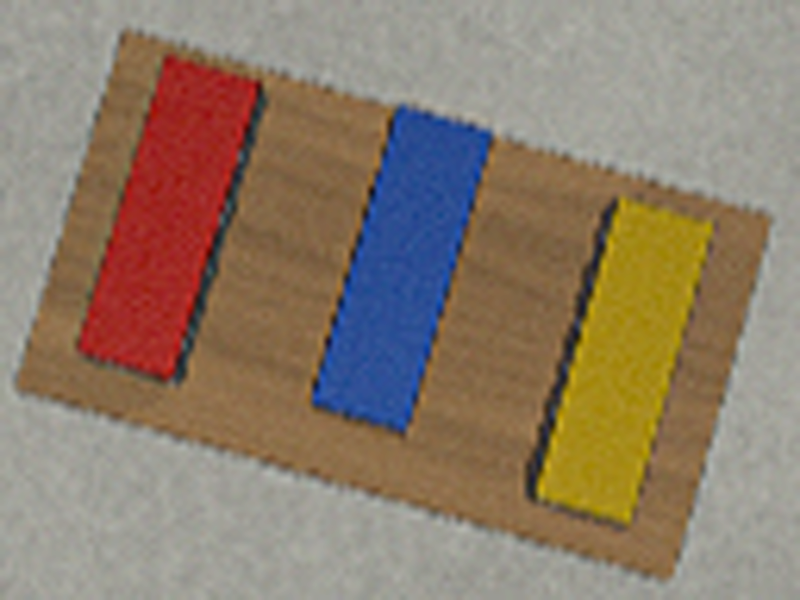

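View pics/side_crop.png

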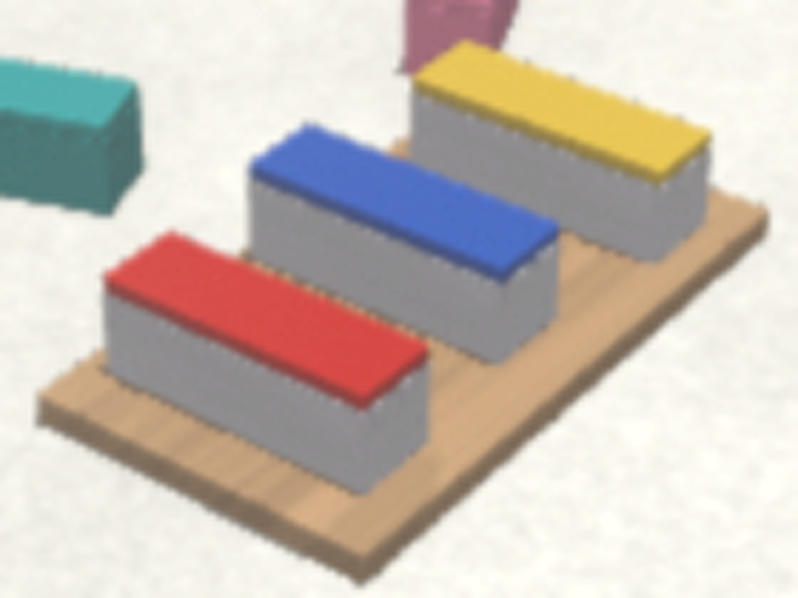

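Corner readings from the enlarged crops (far-left, far-right, near-right, near-left), now fitted jointly over both views.

```bash
cat > geo.py <<'E'
import numpy as np, cv2
from scipy.optimize import least_squares
from scipy.spatial.transform import Rotation as R
from workcell import bot, read_camera, camera_model
CM={n:camera_model(n) for n in("side","top")}
def proj(n,P):
    c=CM[n]; return cv2.projectPoints(np.array(P,float),c["rvec"],c["tvec"],c["K"],None)[0][:,0]
def rect(p,lx,ly):
    c,s=np.cos(p[3]),np.sin(p[3])
    return np.array([[p[0]+c*a-s*b,p[1]+s*a+c*b,p[2]] for a,b in((lx,ly),(lx,-ly),(-lx,-ly),(-lx,ly))])
def fit(t,s,lx,ly,p0):
    f=lambda p:np.r_[(proj("top",rect(p,lx,ly))-t).ravel(),(proj("side",rect(p,lx,ly))-s).ravel()]
    r=least_squares(f,p0); return r.x,np.sqrt(np.mean(r.fun**2))
E
python3 - <<'E'
from geo import *
un=lambda c,s,x0,y0:(np.array(c)+.5)/s-.5+[x0,y0]
T=lambda c:un(c,6.25,200,145); S=lambda c:un(c,5.7,190,140); W=lambda c:un(c,1.5625,0,0)
D={'red':([(165,55),(260,82),(175,380),(79,350)],[(106,278),(172,233),(428,350),(362,398)]),
'blue':([(398,105),(492,132),(406,432),(313,402)],[(251,163),(310,124),(557,230),(503,270)]),
'yellow':([(617,198),(713,224),(633,522),(538,494)],[(413,75),(466,40),(711,134),(660,175)])}
for k,(t,s) in D.items(): print(k,fit(T(t),S(s),.075,.024,[.6,0,.07,0.]))
print('board',fit(T([(125,32),(772,215),(675,580),(17,388)]),S([(38,405),(250,250),(768,215),(362,560)]),.095,.17,[.6,0,.02,0.]))
print('mat',fit(W([(180,236),(240,213),(261,271),(202,293)]),W([(196,476),(212,409),(300,409),(291,476)]),.065,.065,[.65,.3,0,.4]))
q=bot.get_state()['eef_rot']; print(R.from_quat(np.r_[q[1:],q[0]]).as_matrix().round(3))
E
```

```text
red (array([ 0.58171238, -0.01380299,  0.06985454, -0.29597616]), np.float64(0.4072561982016017))
blue (array([ 0.55609578, -0.12480892,  0.07074174, -0.29851058]), np.float64(0.4134568346872506))
yellow (array([ 0.51091358, -0.23058241,  0.07066715, -0.29262032]), np.float64(0.4034935373940332))
board (array([ 0.56054595, -0.12148073, -0.01212923, -0.21387742]), np.float64(10.029605367727093))
mat (array([0.64974899, 0.26443617, 0.00141851, 0.37041647]), np.float64(0.5163560928920136))
[[ 0.938  0.345 -0.   ]
 [ 0.345 -0.938  0.001]
 [ 0.    -0.001 -1.   ]]
```

The fit agrees in both views to about 0.4 px. Lid tops are at z≈0.071 (the text implies 0.073), tin yaw is about -0.295, and the mat centre is at (0.650, 0.264). First I turn the tool by +0.647 about its z.

```bash
cat > to.py <<'E'
import sys
from geo import *
T={'yellow':(.5109,-.2306),'blue':(.5561,-.1248),'red':(.5817,-.0138),'mat':(.6497,.2644)}
def show(*names):
    s=bot.get_state(); q=s['eef_rot']; M=R.from_quat(np.r_[q[1:],q[0]]).as_matrix(); p=s['eef_pos']
    print('t',round(s['clock'],2),'p',p.round(4),'yaw',round(np.arctan2(M[1,0],M[0,0]),4),'zaxis',M[:,2].round(3),'w',s['grip_width'].__round__(4),'gf',round(s['gripper_force'],1),'F',s['force'].round(2),'Mtool',(M.T@s['wrist_torque']).round(3))
    for n in names: print(n,(M.T@(np.r_[T[n],p[2]]-p)).round(4))
if __name__=='__main__': show(*sys.argv[1:])
E
python3 -m handwheel '[[[0, 0, 0, 0, 0, 0.12, 0.088], [0, 0, 0, 0, 0, 0.12, 0.088], [0, 0, 0, 0, 0, 0.12, 0.088], [0, 0, 0, 0, 0, 0.12, 0.088], [0, 0, 0, 0, 0, 0.12, 0.088]]]'; python3 -m handwheel '[[[0, 0, 0, 0, 0, 0.047, 0.088], [0, 0, 0, 0, 0, 0, 0.088]]]'; python3 to.py yellow
```

```text
clock: 0.52
eef_pos: [0.2159, -0.5862, 0.2472]
eef_rot: [-0.0, 0.992, -0.126, -0.0]
force: [-0.5, 0.1, 0.2]
grip_width: 0.0875
gripper_force: 0.0
clock: 0.68
eef_pos: [0.2159, -0.5862, 0.2472]
eef_rot: [-0.0, 0.989, -0.147, -0.0]
force: [0.2, 0.4, 0.4]
grip_width: 0.0877
gripper_force: 0.0
t 0.68 p [ 0.2159 -0.5862  0.2472] yaw -0.2959 zaxis [-0.     0.001 -1.   ] w 0.0877 gf 0.0 F [0.24 0.44 0.38] Mtool [ 0.034 -0.031 -0.001]
yellow [ 1.785e-01 -4.262e-01  2.000e-04]
```

```bash
python3 -m handwheel '[[[0.0119, -0.0284, 0, 0, 0, 0, 0.088], [0.0119, -0.0284, 0, 0, 0, 0, 0.088], [0.0119, -0.0284, 0, 0, 0, 0, 0.088], [0.0119, -0.0284, 0, 0, 0, 0, 0.088], [0.0119, -0.0284, 0, 0, 0, 0, 0.088]]]' >/dev/null; python3 -m handwheel '[[[0.0119, -0.0284, 0, 0, 0, 0, 0.088], [0.0119, -0.0284, 0, 0, 0, 0, 0.088], [0.0119, -0.0284, 0, 0, 0, 0, 0.088], [0.0119, -0.0284, 0, 0, 0, 0, 0.088], [0.0119, -0.0284, 0, 0, 0, 0, 0.088]]]' >/dev/null; python3 -m handwheel '[[[0.0119, -0.0284, 0, 0, 0, 0, 0.088], [0.0119, -0.0284, 0, 0, 0, 0, 0.088], [0.0119, -0.0284, 0, 0, 0, 0, 0.088], [0.0119, -0.0284, 0, 0, 0, 0, 0.088], [0.0119, -0.0284, 0, 0, 0, 0, 0.088]]]' >/dev/null; python3 -m handwheel '[[[0, 0, 0, 0, 0, 0, 0.088], [0, 0, 0, 0, 0, 0, 0.088]]]' >/dev/null;  python3 to.py yellow
```

```text
t 2.1 p [ 0.5109 -0.2294  0.2474] yaw -0.2897 zaxis [-0.001  0.    -1.   ] w 0.088 gf 0.0 F [-0.61  0.36 -0.02] Mtool [ 0.027 -0.009  0.034]
yellow [ 0.0004  0.0011 -0.    ]
```

```bash
python3 -m handwheel '[[[0, 0.001, 0.035, 0, 0, 0, 0.088], [0, 0, 0.035, 0, 0, 0, 0.088], [0, 0, 0.035, 0, 0, 0, 0.088], [0, 0, 0.025, 0, 0, 0, 0.088], [0, 0, 0, 0, 0, 0, 0.088]]]'; python3 -m handwheel '[[[0, 0, 0.02, 0, 0, 0, 0.088], [0, 0, 0.02, 0, 0, 0, 0.088], [0, 0, 0.015, 0, 0, 0, 0.088], [0, 0, 0.007, 0, 0, 0, 0.088], [0, 0, 0, 0, 0, 0, 0.088]]]'; python3 to.py yellow
python3 - <<'E'
from geo import *
a=[cv2.resize(read_camera(n)[y:y+120,x:x+130,::-1],None,fx=3,fy=4,interpolation=cv2.INTER_CUBIC) for n,x,y in(("top",240,130),("side",220,110))]
cv2.imwrite("pics/g1.png",np.hstack(a))
E
```

```text
clock: 2.52
eef_pos: [0.5059, -0.2311, 0.1129]
eef_rot: [-0.001, 0.989, -0.147, -0.004]
force: [-0.8, 0.2, 0.5]
grip_width: 0.088
gripper_force: 0.0
clock: 2.93
eef_pos: [0.5094, -0.232, 0.0555]
eef_rot: [-0.0, 0.989, -0.147, -0.001]
force: [0.0, 0.1, 0.1]
grip_width: 0.088
gripper_force: 0.0
t 2.93 p [ 0.5094 -0.232   0.0555] yaw -0.2946 zaxis [-0.001  0.001 -1.   ] w 0.088 gf 0.0 F [0.   0.08 0.06] Mtool [ 0.051 -0.055  0.003]
yellow [ 0.001  -0.0018 -0.    ]
```

View pics/g1.png

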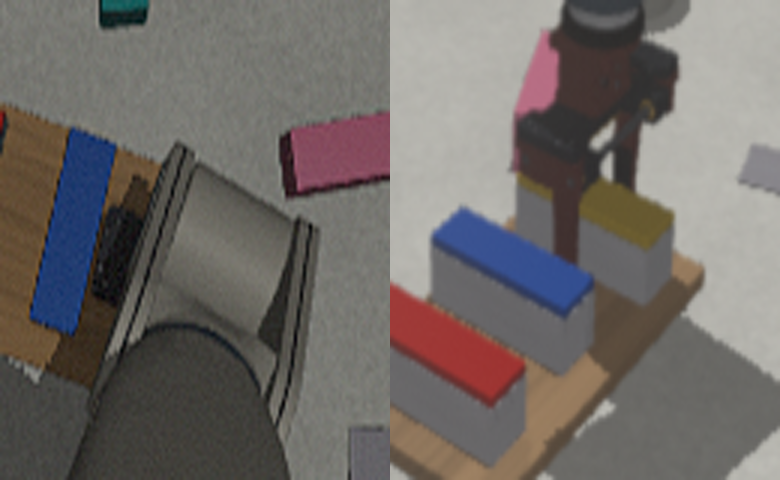

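Picture: the fingers straddle the yellow tin at its middle, with the blue tin clear of the left finger. I'll close and lift.

```bash
python3 -m handwheel '[[[0, 0, 0, 0, 0, 0, 0.03], [0, 0, 0, 0, 0, 0, 0.03], [0, 0, 0, 0, 0, 0, 0.03], [0, 0, 0, 0, 0, 0, 0.03], [0, 0, 0, 0, 0, 0, 0.03]]]'; python3 to.py yellow;  python3 -m handwheel '[[[0, 0, -0.01, 0, 0, 0, 0.03], [0, 0, -0.025, 0, 0, 0, 0.03], [0, 0, -0.03, 0, 0, 0, 0.03], [0, 0, -0.03, 0, 0, 0, 0.03], [0, 0, -0.03, 0, 0, 0, 0.03]]]';python3 -m handwheel '[[[0, 0, -0.015, 0, 0, 0, 0.03], [0, 0, 0, 0, 0, 0, 0.03], [0, 0, 0, 0, 0, 0, 0.03], [0, 0, 0, 0, 0, 0, 0.03]]]'; python3 to.py yellow
```

```text
clock: 3.45
eef_pos: [0.5102, -0.2315, 0.0561]
eef_rot: [0.0, 0.989, -0.146, 0.0]
force: [-0.2, -0.8, 0.1]
grip_width: 0.0581
gripper_force: 0.0
t 3.45 p [ 0.5102 -0.2315  0.0561] yaw -0.294 zaxis [ 0. -0. -1.] w 0.0581 gf 0.0 F [-0.2  -0.82  0.06] Mtool [ 0.007 -0.021  0.008]
yellow [ 0.0004 -0.0011  0.    ]
clock: 3.87
eef_pos: [0.5092, -0.2311, 0.1819]
eef_rot: [-0.0, 0.989, -0.147, -0.001]
force: [1.1, 0.4, -4.0]
grip_width: 0.0481
gripper_force: 29.9
clock: 4.2
eef_pos: [0.509, -0.231, 0.1944]
eef_rot: [-0.0, 0.989, -0.147, -0.001]
force: [-0.3, 0.6, -4.9]
grip_width: 0.0481
gripper_force: 29.9
t 4.2 p [ 0.509  -0.231   0.1944] yaw -0.2942 zaxis [-0.002  0.001 -1.   ] w 0.0481 gf 29.9 F [-0.33  0.56 -4.94] Mtool [ 0.017 -0.028 -0.052]
yellow [ 0.0017 -0.0009 -0.    ]
```

The fingers closed later than planned, during the lift, so the grip may be high on the tin. I'll check in the side view.

Run:
```python
from geo import *
im=read_camera("side"); cv2.imwrite("pics/g2.png",cv2.resize(im[80:200,210:350,::-1],None,fx=5,fy=5,interpolation=cv2.INTER_CUBIC))
for h in (.030,.040,.050,.055):   # predicted near-left and far-left underside corners if TCP is h above underside
    print(h,((proj("side",rect([.509,-.231,.1944-h,-.294],.075,.024))-[210,80])*5).round(0).tolist())
```

```text
0.03 [[263.0, 220.0], [313.0, 190.0], [541.0, 265.0], [494.0, 300.0]]
0.04 [[263.0, 236.0], [313.0, 206.0], [540.0, 282.0], [493.0, 316.0]]
0.05 [[263.0, 252.0], [313.0, 221.0], [538.0, 298.0], [491.0, 333.0]]
0.055 [[263.0, 260.0], [312.0, 229.0], [538.0, 306.0], [491.0, 341.0]]
```

View pics/g2.png

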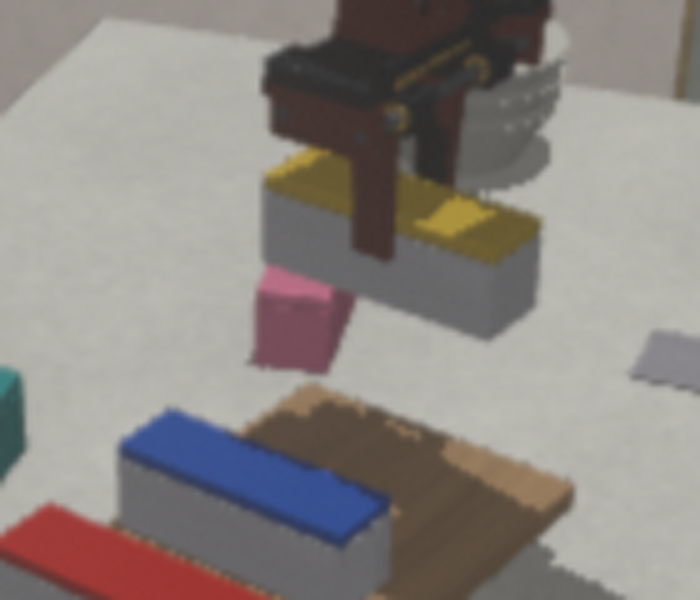

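The underside corners sit at (263,262) and (488,338), so the TCP is about 54 mm above the underside. The grip is higher than planned, but the tin is level and secure. Now I'll rock it both ways.

```bash
python3 -m handwheel '[[[0, 0, 0, 0, 0.1, 0, 0.03], [0, 0, 0, 0, 0.1, 0, 0.03], [0, 0, 0, 0, 0.1, 0, 0.03], [0, 0, 0, 0, 0.1, 0, 0.03], [0, 0, 0, 0, 0, 0, 0.03]]]' >/dev/null; python3 -m handwheel '[[[0, 0, 0, 0, 0, 0, 0.03], [0, 0, 0, 0, 0, 0, 0.03], [0, 0, 0, 0, 0, 0, 0.03], [0, 0, 0, 0, 0, 0, 0.03], [0, 0, 0, 0, 0, 0, 0.03]]]' >/dev/null; python3 to.py
python3 -m handwheel '[[[0, 0, 0, 0, -0.1, 0, 0.03], [0, 0, 0, 0, -0.1, 0, 0.03], [0, 0, 0, 0, -0.1, 0, 0.03], [0, 0, 0, 0, -0.1, 0, 0.03], [0, 0, 0, 0, 0, 0, 0.03]]]' >/dev/null;python3 -m handwheel '[[[0, 0, 0, 0, 0, 0, 0.03], [0, 0, 0, 0, 0, 0, 0.03]]]' >/dev/null; python3 to.py
python3 -m handwheel '[[[0, 0, 0, 0, -0.1, 0, 0.03], [0, 0, 0, 0, -0.1, 0, 0.03], [0, 0, 0, 0, -0.1, 0, 0.03], [0, 0, 0, 0, -0.1, 0, 0.03], [0, 0, 0, 0, 0, 0, 0.03]]]' >/dev/null;python3 -m handwheel '[[[0, 0, 0, 0, 0, 0, 0.03], [0, 0, 0, 0, 0, 0, 0.03], [0, 0, 0, 0, 0, 0, 0.03], [0, 0, 0, 0, 0, 0, 0.03], [0, 0, 0, 0, 0, 0, 0.03]]]' >/dev/null; python3 to.py
python3 -m handwheel '[[[0, 0, 0, 0, 0.1, 0, 0.03], [0, 0, 0, 0, 0.1, 0, 0.03], [0, 0, 0, 0, 0.1, 0, 0.03], [0, 0, 0, 0, 0.1, 0, 0.03], [0, 0, 0, 0, 0, 0, 0.03]]]' >/dev/null;python3 -m handwheel '[[[0, 0, 0, 0, 0, 0, 0.03], [0, 0, 0, 0, 0, 0, 0.03]]]' >/dev/null; python3 to.py yellow
```

```text
t 5.08 p [ 0.5109 -0.2317  0.1958] yaw -0.2938 zaxis [ 0.373 -0.113 -0.921] w 0.048 gf 30.0 F [-0.16 -0.53 -4.13] Mtool [ 0.04  -0.397  0.039]
t 5.67 p [ 0.5096 -0.2312  0.1951] yaw -0.2941 zaxis [ 0.001 -0.    -1.   ] w 0.0478 gf 30.0 F [-0.79 -0.28 -5.27] Mtool [ 0.098  0.017 -0.024]
t 6.5 p [ 0.5096 -0.2314  0.1963] yaw -0.2944 zaxis [-0.371  0.113 -0.922] w 0.0479 gf 30.0 F [ 0.05 -0.27 -4.03] Mtool [ 0.044  0.364 -0.024]
t 7.08 p [ 0.5104 -0.2317  0.1962] yaw -0.2943 zaxis [-0.001  0.    -1.   ] w 0.0478 gf 30.0 F [-0.53 -0.15 -3.64] Mtool [ 0.039 -0.102 -0.037]
yellow [ 0.0002 -0.0012 -0.    ]
```

Single readings are noisy (about 0.05 N m), so I'll rock again and average each level reading over several control periods.

```bash
cat > avg.py <<'E'
from geo import *
L=[]
for _ in range(8):
    read_camera("top"); s=bot.get_state(); q=s['eef_rot']; M=R.from_quat(np.r_[q[1:],q[0]]).as_matrix(); L.append(np.r_[M.T@s['wrist_torque'],s['force'][2]])
L=np.array(L); print('t',round(s['clock'],2),'mean M,Fz',L.mean(0).round(3),'sd',L.std(0).round(3),'p',s['eef_pos'].round(4),'zax',M[:,2].round(3),'w',round(s['grip_width'],4))
E
python3 avg.py
python3 -m handwheel '[[[0, 0, 0, 0, 0.1, 0, 0.03], [0, 0, 0, 0, 0.1, 0, 0.03], [0, 0, 0, 0, 0.1, 0, 0.03], [0, 0, 0, 0, 0.1, 0, 0.03], [0, 0, 0, 0, 0, 0, 0.03]]]' >/dev/null; python3 -m handwheel '[[[0, 0, 0, 0, 0, 0, 0.03], [0, 0, 0, 0, 0, 0, 0.03], [0, 0, 0, 0, 0, 0, 0.03], [0, 0, 0, 0, 0, 0, 0.03], [0, 0, 0, 0, 0, 0, 0.03]]]' >/dev/null
python3 -m handwheel '[[[0, 0, 0, 0, -0.1, 0, 0.03], [0, 0, 0, 0, -0.1, 0, 0.03], [0, 0, 0, 0, -0.1, 0, 0.03], [0, 0, 0, 0, -0.1, 0, 0.03], [0, 0, 0, 0, 0, 0, 0.03]]]' >/dev/null;python3 -m handwheel '[[[0, 0, 0, 0, 0, 0, 0.03], [0, 0, 0, 0, 0, 0, 0.03]]]' >/dev/null; python3 avg.py
```

```text
t 7.48 mean M,Fz [ 0.041 -0.116 -0.012 -3.985] sd [0.02  0.033 0.039 0.535] p [ 0.5102 -0.2315  0.1954] zax [-0.001  0.    -1.   ] w 0.0479
t 9.3 mean M,Fz [ 0.023  0.02   0.011 -3.8  ] sd [0.033 0.02  0.024 0.572] p [ 0.5099 -0.2315  0.1959] zax [ 0.001 -0.    -1.   ] w 0.0481
```

Yellow shifts by 0.136 N m (+0.020 against -0.116), which is suggestive, but the others still have to be checked. I'll set it back down.

```bash
python3 -m handwheel '[[[0, 0, 0.025, 0, 0, 0, 0.03], [0, 0, 0.025, 0, 0, 0, 0.03], [0, 0, 0.025, 0, 0, 0, 0.03], [0, 0, 0.02, 0, 0, 0, 0.03], [0, 0, 0.01, 0, 0, 0, 0.03]]]' >/dev/null; python3 -m handwheel '[[[0, 0, 0.008, 0, 0, 0, 0.03], [0, 0, 0.004, 0, 0, 0, 0.03], [0, 0, 0, 0, 0, 0, 0.03], [0, 0, 0, 0, 0, 0, 0.03]]]'; python3 to.py;  python3 -m handwheel '[[[0, 0, 0.001, 0, 0, 0, 0.03], [0, 0, 0, 0, 0, 0, 0.03]]]'; python3 -m handwheel '[[[0, 0, 0.001, 0, 0, 0, 0.03], [0, 0, 0, 0, 0, 0, 0.03]]]'; python3 to.py
```

```text
clock: 10.05
eef_pos: [0.5106, -0.2318, 0.0794]
eef_rot: [0.0, 0.989, -0.147, 0.001]
force: [-0.1, 0.2, -4.2]
grip_width: 0.0479
gripper_force: 30.0
t 10.05 p [ 0.5106 -0.2318  0.0794] yaw -0.2942 zaxis [ 0.001 -0.001 -1.   ] w 0.0479 gf 30.0 F [-0.1   0.21 -4.16] Mtool [ 0.026  0.052 -0.005]
clock: 10.22
eef_pos: [0.5106, -0.2318, 0.0785]
eef_rot: [0.0, 0.989, -0.147, 0.001]
force: [-0.4, -0.4, -3.7]
grip_width: 0.0481
gripper_force: 30.0
clock: 10.38
eef_pos: [0.5102, -0.2316, 0.077]
eef_rot: [0.0, 0.989, -0.147, 0.0]
force: [-1.1, 0.7, -5.4]
grip_width: 0.0475
gripper_force: 30.0
t 10.38 p [ 0.5102 -0.2316  0.077 ] yaw -0.2942 zaxis [ 0.001 -0.    -1.   ] w 0.0475 gf 30.0 F [-1.13  0.71 -5.41] Mtool [ 0.053  0.051 -0.02 ]
```

```bash
for i in 1; do python3 -m handwheel '[[[0, 0, 0.0015, 0, 0, 0, 0.03], [0, 0, 0, 0, 0, 0, 0.03]]]'|grep -E 'force:|pos'; python3 -m handwheel '[[[0, 0, 0.0015, 0, 0, 0, 0.03], [0, 0, 0, 0, 0, 0, 0.03]]]'|grep -E 'force:|pos'; python3 -m handwheel '[[[0, 0, 0.001, 0, 0, 0, 0.03], [0, 0, 0, 0, 0, 0, 0.03]]]'|grep -E 'force:|pos'; done
```

```text
eef_pos: [0.51, -0.2315, 0.0751]
force: [0.0, -0.5, -4.1]
gripper_force: 30.0
eef_pos: [0.5103, -0.2316, 0.0739]
force: [0.7, 0.2, 0.6]
gripper_force: 30.0
eef_pos: [0.5103, -0.2316, 0.0739]
force: [-2.8, 0.6, 10.6]
gripper_force: 30.0
```

Contact made at z≈0.074. I'll release fully, then rise.

```bash
python3 -m handwheel '[[[0, 0, -0.0005, 0, 0, 0, 0.088], [0, 0, 0, 0, 0, 0, 0.088], [0, 0, 0, 0, 0, 0, 0.088], [0, 0, 0, 0, 0, 0, 0.088], [0, 0, 0, 0, 0, 0, 0.088]]]'|grep -E 'width|force:';python3 -m handwheel '[[[0, 0, 0, 0, 0, 0, 0.088], [0, 0, 0, 0, 0, 0, 0.088], [0, 0, 0, 0, 0, 0, 0.088]]]'|grep -E 'width|force:';python3 -m handwheel '[[[0, 0, -0.02, 0, 0, 0, 0.088], [0, 0, -0.03, 0, 0, 0, 0.088], [0, 0, -0.03, 0, 0, 0, 0.088], [0, 0, -0.01, 0, 0, 0, 0.088], [0, 0, 0, 0, 0, 0, 0.088]]]'|grep width; python3 to.py red blue
```

```text
force: [-0.5, 0.3, 0.3]
grip_width: 0.0778
gripper_force: 0.0
force: [0.2, -0.4, -0.4]
grip_width: 0.088
gripper_force: 0.0
grip_width: 0.0878
t 11.97 p [ 0.5117 -0.2323  0.1659] yaw -0.2942 zaxis [ 0.005 -0.002 -1.   ] w 0.0878 gf 0.0 F [0.7  0.92 0.56] Mtool [ 0.091 -0.014  0.031]
red [ 3.700e-03 -2.294e-01 -2.000e-04]
blue [ 0.0113 -0.1158 -0.    ]
```

Red next.

```bash
python3 -m handwheel '[[[0.0005, -0.0287, 0, 0, 0, 0, 0.088], [0.0005, -0.0287, 0, 0, 0, 0, 0.088], [0.0005, -0.0287, 0, 0, 0, 0, 0.088], [0.0005, -0.0287, 0, 0, 0, 0, 0.088], [0.0005, -0.0287, 0, 0, 0, 0, 0.088]]]'|grep width;python3 -m handwheel '[[[0.0005, -0.0287, 0, 0, 0, 0, 0.088], [0.0005, -0.0287, 0, 0, 0, 0, 0.088], [0.0005, -0.0287, 0, 0, 0, 0, 0.088], [0, 0, 0, 0, 0, 0, 0.088], [0, 0, 0, 0, 0, 0, 0.088]]]'|grep width; python3 to.py red
python3 - <<'E'
from geo import *
im=read_camera("side"); cv2.imwrite("pics/g3.png",cv2.resize(im[100:250,190:340,::-1],None,fx=4,fy=4,interpolation=cv2.INTER_CUBIC))
E
```

```text
grip_width: 0.0876
grip_width: 0.0873
t 12.8 p [ 0.5798 -0.0117  0.1615] yaw -0.2915 zaxis [-0.002 -0.    -1.   ] w 0.0873 gf 0.0 F [0.69 0.02 0.12] Mtool [ 0.025 -0.02   0.077]
red [ 0.0025  0.0014 -0.    ]
```

View pics/g3.png

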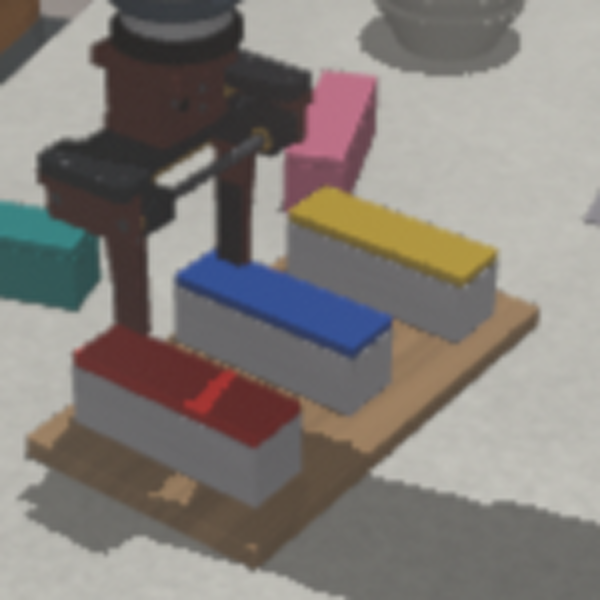

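The yellow tin stands upright on the board at (390,260) and the gripper is over red. I'll descend, close for long enough and lift.

```bash
python3 -m handwheel '[[[0.0025, 0.0014, 0.03, 0, 0, 0, 0.088], [0, 0, 0.03, 0, 0, 0, 0.088], [0, 0, 0.025, 0, 0, 0, 0.088], [0, 0, 0.015, 0, 0, 0, 0.088], [0, 0, 0.0065, 0, 0, 0, 0.088]]]'|grep force:;python3 -m handwheel '[[[0, 0, 0, 0, 0, 0, 0.088], [0, 0, 0, 0, 0, 0, 0.03], [0, 0, 0, 0, 0, 0, 0.03], [0, 0, 0, 0, 0, 0, 0.03], [0, 0, 0, 0, 0, 0, 0.03]]]'|grep force:; python3 to.py red; python3 -m handwheel '[[[0, 0, 0, 0, 0, 0, 0.03], [0, 0, 0, 0, 0, 0, 0.03], [0, 0, 0, 0, 0, 0, 0.03], [0, 0, 0, 0, 0, 0, 0.03], [0, 0, 0, 0, 0, 0, 0.03]]]'; python3 to.py red
```

```text
force: [0.1, 0.3, -0.4]
gripper_force: 0.0
force: [0.1, -0.3, -0.2]
gripper_force: 0.0
t 13.68 p [ 0.5832 -0.0151  0.0578] yaw -0.2943 zaxis [ 0.002 -0.    -1.   ] w 0.0647 gf 0.0 F [ 0.12 -0.34 -0.2 ] Mtool [ 0.024 -0.022 -0.024]
red [-0.0018 -0.0008 -0.    ]
clock: 14.1
eef_pos: [0.583, -0.0146, 0.0573]
eef_rot: [-0.0, 0.989, -0.147, 0.001]
force: [-0.9, 4.1, 6.4]
grip_width: 0.048
gripper_force: 30.0
t 14.1 p [ 0.583  -0.0146  0.0573] yaw -0.2942 zaxis [ 0.001  0.    -1.   ] w 0.048 gf 30.0 F [-0.93  4.05  6.43] Mtool [ 0.414 -0.136  0.078]
red [-0.0015 -0.0004 -0.    ]
```

```bash
python3 -m handwheel '[[[0, 0, -0.01, 0, 0, 0, 0.03], [0, 0, -0.025, 0, 0, 0, 0.03], [0, 0, -0.03, 0, 0, 0, 0.03], [0, 0, -0.03, 0, 0, 0, 0.03], [0, 0, -0.03, 0, 0, 0, 0.03]]]'>/dev/null;python3 -m handwheel '[[[0, 0, -0.015, 0, 0, 0, 0.03], [0, 0, 0, 0, 0, 0, 0.03], [0, 0, 0, 0, 0, 0, 0.03], [0, 0, 0, 0, 0, 0, 0.03]]]'>/dev/null; python3 avg.py
python3 -m handwheel '[[[0, 0, 0, 0, 0.1, 0, 0.03], [0, 0, 0, 0, 0.1, 0, 0.03], [0, 0, 0, 0, 0.1, 0, 0.03], [0, 0, 0, 0, 0.1, 0, 0.03], [0, 0, 0, 0, 0, 0, 0.03]]]' >/dev/null; python3 -m handwheel '[[[0, 0, 0, 0, 0, 0, 0.03], [0, 0, 0, 0, 0, 0, 0.03], [0, 0, 0, 0, 0, 0, 0.03], [0, 0, 0, 0, 0, 0, 0.03], [0, 0, 0, 0, 0, 0, 0.03]]]' >/dev/null;python3 to.py
python3 -m handwheel '[[[0, 0, 0, 0, -0.1, 0, 0.03], [0, 0, 0, 0, -0.1, 0, 0.03], [0, 0, 0, 0, -0.1, 0, 0.03], [0, 0, 0, 0, -0.1, 0, 0.03], [0, 0, 0, 0, 0, 0, 0.03]]]' >/dev/null;python3 -m handwheel '[[[0, 0, 0, 0, 0, 0, 0.03], [0, 0, 0, 0, 0, 0, 0.03]]]' >/dev/null; python3 avg.py
python3 -m handwheel '[[[0, 0, 0, 0, -0.1, 0, 0.03], [0, 0, 0, 0, -0.1, 0, 0.03], [0, 0, 0, 0, -0.1, 0, 0.03], [0, 0, 0, 0, -0.1, 0, 0.03], [0, 0, 0, 0, 0, 0, 0.03]]]' >/dev/null;python3 -m handwheel '[[[0, 0, 0, 0, 0, 0, 0.03], [0, 0, 0, 0, 0, 0, 0.03], [0, 0, 0, 0, 0, 0, 0.03], [0, 0, 0, 0, 0, 0, 0.03], [0, 0, 0, 0, 0, 0, 0.03]]]' >/dev/null; python3 to.py
python3 -m handwheel '[[[0, 0, 0, 0, 0.1, 0, 0.03], [0, 0, 0, 0, 0.1, 0, 0.03], [0, 0, 0, 0, 0.1, 0, 0.03], [0, 0, 0, 0, 0.1, 0, 0.03], [0, 0, 0, 0, 0, 0, 0.03]]]' >/dev/null;python3 -m handwheel '[[[0, 0, 0, 0, 0, 0, 0.03], [0, 0, 0, 0, 0, 0, 0.03]]]' >/dev/null; python3 avg.py
```

```text
t 15.25 mean M,Fz [ 3.400e-02  1.000e-03 -3.000e-02 -5.161e+00] sd [0.014 0.018 0.021 0.362] p [ 0.5822 -0.015   0.1961] zax [-0.001  0.    -1.   ] w 0.0479
t 16.08 p [ 0.5833 -0.0153  0.1969] yaw -0.2948 zaxis [ 0.373 -0.113 -0.921] w 0.0479 gf 30.0 F [-0.33 -0.21 -4.94] Mtool [ 0.032 -0.487  0.017]
t 17.07 mean M,Fz [ 0.037 -0.024  0.01  -4.95 ] sd [0.023 0.029 0.034 0.563] p [ 0.5822 -0.0148  0.1968] zax [ 0. -0. -1.] w 0.0475
t 17.9 p [ 0.5822 -0.0148  0.1974] yaw -0.2938 zaxis [-0.371  0.112 -0.922] w 0.0475 gf 30.0 F [-0.03  1.19 -5.53] Mtool [ 0.011  0.498 -0.022]
t 18.88 mean M,Fz [ 0.034 -0.02  -0.017 -4.884] sd [0.034 0.021 0.022 0.415] p [ 0.5826 -0.0151  0.1963] zax [-0.001  0.    -1.   ] w 0.0479
```

Red shows no shift (-0.024 against -0.020). I'll set it back.

```bash
python3 -m handwheel '[[[0, 0, 0.025, 0, 0, 0, 0.03], [0, 0, 0.03, 0, 0, 0, 0.03], [0, 0, 0.03, 0, 0, 0, 0.03], [0, 0, 0.025, 0, 0, 0, 0.03], [0, 0, 0.015, 0, 0, 0, 0.03]]]' >/dev/null; python3 -m handwheel '[[[0, 0, 0.007, 0, 0, 0, 0.03], [0, 0, 0.003, 0, 0, 0, 0.03], [0, 0, 0, 0, 0, 0, 0.03], [0, 0, 0, 0, 0, 0, 0.03]]]'|grep -E "pos|force:"; python3 -m handwheel '[[[0, 0, 0.0015, 0, 0, 0, 0.03], [0, 0, 0, 0, 0, 0, 0.03]]]'|grep -E "pos|force:"; python3 -m handwheel '[[[0, 0, 0.001, 0, 0, 0, 0.03], [0, 0, 0, 0, 0, 0, 0.03]]]'|grep -E "pos|force:"
```

```text
eef_pos: [0.5833, -0.0151, 0.0626]
force: [0.0, 0.0, -4.6]
gripper_force: 30.0
eef_pos: [0.5832, -0.015, 0.0612]
force: [0.1, -0.4, -4.1]
gripper_force: 30.0
eef_pos: [0.5827, -0.015, 0.0596]
force: [-0.9, -0.3, -4.6]
gripper_force: 30.0
```

```bash
python3 -m handwheel '[[[0, 0, 0.001, 0, 0, 0, 0.03], [0, 0, 0, 0, 0, 0, 0.03]]]'|grep -E "pos|force:"; python3 -m handwheel '[[[0, 0, 0.001, 0, 0, 0, 0.03], [0, 0, 0, 0, 0, 0, 0.03]]]'|grep -E "pos|force:"; python3 -m handwheel '[[[0, 0, 0.0008, 0, 0, 0, 0.03], [0, 0, 0, 0, 0, 0, 0.03]]]'|grep -E "pos|force:"
```

```text
eef_pos: [0.5824, -0.015, 0.0582]
force: [0.0, -0.2, -5.2]
gripper_force: 30.0
eef_pos: [0.5825, -0.015, 0.0573]
force: [-0.8, 0.3, -2.7]
gripper_force: 30.0
eef_pos: [0.5825, -0.015, 0.0573]
force: [-4.8, 0.7, 6.6]
gripper_force: 30.0
```

```bash
python3 -m handwheel '[[[0, 0, -0.0005, 0, 0, 0, 0.088], [0, 0, 0, 0, 0, 0, 0.088], [0, 0, 0, 0, 0, 0, 0.088], [0, 0, 0, 0, 0, 0, 0.088], [0, 0, 0, 0, 0, 0, 0.088]]]'|grep -E 'width|force:';python3 -m handwheel '[[[0, 0, 0, 0, 0, 0, 0.088], [0, 0, 0, 0, 0, 0, 0.088], [0, 0, 0, 0, 0, 0, 0.088]]]'|grep -E 'width|force:';python3 -m handwheel '[[[0, 0, -0.02, 0, 0, 0, 0.088], [0, 0, -0.03, 0, 0, 0, 0.088], [0, 0, -0.03, 0, 0, 0, 0.088], [0, 0, -0.025, 0, 0, 0, 0.088], [0, 0, 0, 0, 0, 0, 0.088]]]'|grep width; python3 to.py blue
```

```text
force: [0.0, 0.2, 0.1]
grip_width: 0.078
gripper_force: 0.0
force: [-0.5, 0.5, 0.2]
grip_width: 0.0877
gripper_force: 0.0
grip_width: 0.0878
t 21.55 p [ 0.5854 -0.0151  0.1669] yaw -0.2941 zaxis [ 0.008 -0.    -1.   ] w 0.0878 gf 0.0 F [1.53 0.11 0.56] Mtool [0.047 0.068 0.022]
blue [ 0.0037  0.1135 -0.0002]
```

```bash
python3 -m handwheel '[[[0.001, 0.0284, 0, 0, 0, 0, 0.088], [0.001, 0.0284, 0, 0, 0, 0, 0.088], [0.001, 0.0284, 0, 0, 0, 0, 0.088], [0.001, 0.0284, 0, 0, 0, 0, 0.088], [0, 0, 0, 0, 0, 0, 0.088]]]'|grep width;python3 -m handwheel '[[[0, 0, 0, 0, 0, 0, 0.088], [0, 0, 0, 0, 0, 0, 0.088]]]'|grep width; python3 to.py blue
```

```text
grip_width: 0.0881
grip_width: 0.0876
t 22.13 p [ 0.5532 -0.1246  0.1614] yaw -0.2949 zaxis [-0.001  0.    -1.   ] w 0.0876 gf 0.0 F [ 0.05 -0.07  0.06] Mtool [ 0.038  0.004 -0.03 ]
blue [ 0.0029 -0.0007 -0.    ]
```

```bash
python3 -m handwheel '[[[0.0029, -0.0007, 0.03, 0, 0, 0, 0.088], [0, 0, 0.03, 0, 0, 0, 0.088], [0, 0, 0.025, 0, 0, 0, 0.088], [0, 0, 0.015, 0, 0, 0, 0.088], [0, 0, 0.0065, 0, 0, 0, 0.088]]]'|grep force:;python3 -m handwheel '[[[0, 0, 0, 0, 0, 0, 0.088], [0, 0, 0, 0, 0, 0, 0.03], [0, 0, 0, 0, 0, 0, 0.03], [0, 0, 0, 0, 0, 0, 0.03], [0, 0, 0, 0, 0, 0, 0.03]]]'|grep force:; python3 to.py blue; python3 -m handwheel '[[[0, 0, 0, 0, 0, 0, 0.03], [0, 0, 0, 0, 0, 0, 0.03], [0, 0, 0, 0, 0, 0, 0.03], [0, 0, 0, 0, 0, 0, 0.03], [0, 0, 0, 0, 0, 0, 0.03]]]'|grep force: ; python3 to.py blue
```

```text
force: [-0.9, 0.7, 0.2]
gripper_force: 0.0
force: [0.5, 0.3, -0.1]
gripper_force: 0.0
t 22.97 p [ 0.5571 -0.1251  0.0565] yaw -0.2941 zaxis [ 0.002 -0.    -1.   ] w 0.0647 gf 0.0 F [ 0.48  0.34 -0.1 ] Mtool [ 0.014 -0.04  -0.024]
blue [-0.001 -0.    -0.   ]
force: [-0.7, 2.2, 5.6]
gripper_force: 30.0
t 23.38 p [ 0.5566 -0.125   0.0559] yaw -0.2944 zaxis [ 0.001 -0.    -1.   ] w 0.0478 gf 30.0 F [-0.67  2.22  5.63] Mtool [ 0.281 -0.204  0.001]
blue [-0.0006 -0.0001 -0.    ]
```

```bash
python3 -m handwheel '[[[0, 0, -0.01, 0, 0, 0, 0.03], [0, 0, -0.025, 0, 0, 0, 0.03], [0, 0, -0.03, 0, 0, 0, 0.03], [0, 0, -0.03, 0, 0, 0, 0.03], [0, 0, -0.03, 0, 0, 0, 0.03]]]'>/dev/null;python3 -m handwheel '[[[0, 0, -0.015, 0, 0, 0, 0.03], [0, 0, 0, 0, 0, 0, 0.03], [0, 0, 0, 0, 0, 0, 0.03], [0, 0, 0, 0, 0, 0, 0.03]]]'>/dev/null; python3 avg.py
python3 -m handwheel '[[[0, 0, 0, 0, 0.1, 0, 0.03], [0, 0, 0, 0, 0.1, 0, 0.03], [0, 0, 0, 0, 0.1, 0, 0.03], [0, 0, 0, 0, 0.1, 0, 0.03], [0, 0, 0, 0, 0, 0, 0.03]]]' >/dev/null; python3 -m handwheel '[[[0, 0, 0, 0, 0, 0, 0.03], [0, 0, 0, 0, 0, 0, 0.03], [0, 0, 0, 0, 0, 0, 0.03], [0, 0, 0, 0, 0, 0, 0.03], [0, 0, 0, 0, 0, 0, 0.03]]]' >/dev/null;python3 to.py
python3 -m handwheel '[[[0, 0, 0, 0, -0.1, 0, 0.03], [0, 0, 0, 0, -0.1, 0, 0.03], [0, 0, 0, 0, -0.1, 0, 0.03], [0, 0, 0, 0, -0.1, 0, 0.03], [0, 0, 0, 0, 0, 0, 0.03]]]' >/dev/null;python3 -m handwheel '[[[0, 0, 0, 0, 0, 0, 0.03], [0, 0, 0, 0, 0, 0, 0.03]]]' >/dev/null; python3 avg.py
python3 -m handwheel '[[[0, 0, 0, 0, -0.1, 0, 0.03], [0, 0, 0, 0, -0.1, 0, 0.03], [0, 0, 0, 0, -0.1, 0, 0.03], [0, 0, 0, 0, -0.1, 0, 0.03], [0, 0, 0, 0, 0, 0, 0.03]]]' >/dev/null;python3 -m handwheel '[[[0, 0, 0, 0, 0, 0, 0.03], [0, 0, 0, 0, 0, 0, 0.03], [0, 0, 0, 0, 0, 0, 0.03], [0, 0, 0, 0, 0, 0, 0.03], [0, 0, 0, 0, 0, 0, 0.03]]]' >/dev/null; python3 to.py
python3 -m handwheel '[[[0, 0, 0, 0, 0.1, 0, 0.03], [0, 0, 0, 0, 0.1, 0, 0.03], [0, 0, 0, 0, 0.1, 0, 0.03], [0, 0, 0, 0, 0.1, 0, 0.03], [0, 0, 0, 0, 0, 0, 0.03]]]' >/dev/null;python3 -m handwheel '[[[0, 0, 0, 0, 0, 0, 0.03], [0, 0, 0, 0, 0, 0, 0.03]]]' >/dev/null; python3 avg.py
```

```text
t 24.53 mean M,Fz [ 4.200e-02 -4.400e-02  4.000e-03 -4.461e+00] sd [0.042 0.019 0.035 0.374] p [ 0.5561 -0.125   0.1948] zax [-0.001  0.    -1.   ] w 0.0478
t 25.37 p [ 0.5571 -0.1253  0.1955] yaw -0.2944 zaxis [ 0.372 -0.113 -0.921] w 0.0478 gf 30.0 F [ 0.29  0.07 -3.6 ] Mtool [ 0.068 -0.465 -0.001]
t 26.35 mean M,Fz [ 0.032 -0.015  0.019 -4.242] sd [0.016 0.02  0.031 0.313] p [ 0.5561 -0.125   0.1955] zax [ 0.001 -0.    -1.   ] w 0.0481
t 27.18 p [ 0.556  -0.1249  0.196 ] yaw -0.2941 zaxis [-0.371  0.112 -0.922] w 0.0478 gf 30.0 F [-0.27 -0.9  -3.7 ] Mtool [-0.018  0.441  0.025]
t 28.17 mean M,Fz [ 0.05  -0.033 -0.008 -4.46 ] sd [0.022 0.033 0.031 0.584] p [ 0.5564 -0.1251  0.195 ] zax [-0.001  0.    -1.   ] w 0.0478
```

Blue shows no shift either (-0.015 against -0.033), so yellow holds the loose ball. I'll set blue back.

```bash
python3 -m handwheel '[[[0, 0, 0.025, 0, 0, 0, 0.03], [0, 0, 0.03, 0, 0, 0, 0.03], [0, 0, 0.03, 0, 0, 0, 0.03], [0, 0, 0.025, 0, 0, 0, 0.03], [0, 0, 0.015, 0, 0, 0, 0.03]]]' >/dev/null; python3 -m handwheel '[[[0, 0, 0.007, 0, 0, 0, 0.03], [0, 0, 0.004, 0, 0, 0, 0.03], [0, 0, 0, 0, 0, 0, 0.03], [0, 0, 0, 0, 0, 0, 0.03]]]'|grep -E "pos|^force:"; python3 -m handwheel '[[[0, 0, 0.0015, 0, 0, 0, 0.03], [0, 0, 0, 0, 0, 0, 0.03]]]'|grep -E "pos|^force:"; python3 -m handwheel '[[[0, 0, 0.001, 0, 0, 0, 0.03], [0, 0, 0, 0, 0, 0, 0.03]]]'|grep -E "pos|^force:"; python3 -m handwheel '[[[0, 0, 0.001, 0, 0, 0, 0.03], [0, 0, 0, 0, 0, 0, 0.03]]]'|grep -E "pos|^force:"
```

```text
eef_pos: [0.5571, -0.1252, 0.0602]
force: [-0.4, 0.4, -3.6]
eef_pos: [0.557, -0.1252, 0.0588]
force: [-0.6, -0.3, -4.6]
eef_pos: [0.5566, -0.1251, 0.0573]
force: [-0.4, 0.2, -4.5]
eef_pos: [0.5563, -0.125, 0.0559]
force: [-0.7, -0.2, -3.4]
```

```bash
python3 -m handwheel '[[[0, 0, 0.001, 0, 0, 0, 0.03], [0, 0, 0, 0, 0, 0, 0.03]]]'|grep -E "pos|^force:"; python3 -m handwheel '[[[0, 0, -0.0003, 0, 0, 0, 0.088], [0, 0, 0, 0, 0, 0, 0.088], [0, 0, 0, 0, 0, 0, 0.088], [0, 0, 0, 0, 0, 0, 0.088], [0, 0, 0, 0, 0, 0, 0.088]]]'|grep -E 'width|force:';python3 -m handwheel '[[[0, 0, 0, 0, 0, 0, 0.088], [0, 0, 0, 0, 0, 0, 0.088], [0, 0, 0, 0, 0, 0, 0.088]]]'|grep -E 'width|force:';python3 -m handwheel '[[[0, 0, -0.02, 0, 0, 0, 0.088], [0, 0, -0.03, 0, 0, 0, 0.088], [0, 0, -0.03, 0, 0, 0, 0.088], [0, 0, -0.025, 0, 0, 0, 0.088], [0, 0, 0, 0, 0, 0, 0.088]]]'|grep width; python3 -m handwheel '[[[0, 0, 0, 0, 0, 0, 0.088], [0, 0, 0, 0, 0, 0, 0.088]]]'>/dev/null; python3 to.py yellow
```

```text
eef_pos: [0.5563, -0.1251, 0.0559]
force: [-3.6, 1.4, 8.0]
force: [-0.5, 0.3, -0.4]
grip_width: 0.0778
gripper_force: 0.0
force: [-0.1, 0.0, -0.4]
grip_width: 0.0878
gripper_force: 0.0
grip_width: 0.0879
t 30.83 p [ 0.5558 -0.1249  0.1596] yaw -0.2942 zaxis [-0.001  0.    -1.   ] w 0.088 gf 0.0 F [-1.06  0.5   0.06] Mtool [ 0.022 -0.027  0.015]
yellow [-0.0123  0.1142  0.    ]
```

```bash
python3 -m handwheel '[[[-0.003, 0.0286, 0, 0, 0, 0, 0.088], [-0.003, 0.0286, 0, 0, 0, 0, 0.088], [-0.003, 0.0286, 0, 0, 0, 0, 0.088], [-0.003, 0.0286, 0, 0, 0, 0, 0.088], [0, 0, 0, 0, 0, 0, 0.088]]]'|grep width;python3 -m handwheel '[[[0, 0, 0, 0, 0, 0, 0.088], [0, 0, 0, 0, 0, 0, 0.088]]]'|grep width; python3 to.py yellow;  python3 -m handwheel '[[[0, 0, 0.03, 0, 0, 0, 0.088], [0, 0, 0.03, 0, 0, 0, 0.088], [0, 0, 0.025, 0, 0, 0, 0.088], [0, 0, 0.014, 0, 0, 0, 0.088], [0, 0, 0.0045, 0, 0, 0, 0.088]]]'|grep force:;python3 -m handwheel '[[[0, 0, 0, 0, 0, 0, 0.088], [0, 0, 0, 0, 0, 0, 0.03], [0, 0, 0, 0, 0, 0, 0.03], [0, 0, 0, 0, 0, 0, 0.03], [0, 0, 0, 0, 0, 0, 0.03]]]'|grep force:; python3 to.py yellow; python3 -m handwheel '[[[0, 0, 0, 0, 0, 0, 0.03], [0, 0, 0, 0, 0, 0, 0.03], [0, 0, 0, 0, 0, 0, 0.03], [0, 0, 0, 0, 0, 0, 0.03], [0, 0, 0, 0, 0, 0, 0.03]]]'|grep force: ; python3 to.py yellow
```

```text
grip_width: 0.0875
grip_width: 0.0878
t 31.42 p [ 0.5111 -0.2305  0.159 ] yaw -0.2948 zaxis [-0.002  0.001 -1.   ] w 0.0878 gf 0.0 F [-1.23  0.3   0.66] Mtool [0.123 0.015 0.025]
yellow [-0.0002  0.0002  0.    ]
force: [-0.1, 1.4, -0.7]
gripper_force: 0.0
force: [-0.9, -0.5, -0.7]
gripper_force: 0.0
t 32.25 p [ 0.5123 -0.2313  0.0577] yaw -0.2941 zaxis [ 0.002 -0.001 -1.   ] w 0.0646 gf 0.0 F [-0.93 -0.54 -0.74] Mtool [0.023 0.004 0.021]
yellow [-0.0015 -0.0002 -0.    ]
force: [-1.6, -1.2, 5.0]
gripper_force: 30.0
t 32.67 p [ 0.5119 -0.2314  0.0572] yaw -0.2942 zaxis [ 0.001 -0.    -1.   ] w 0.0481 gf 30.0 F [-1.63 -1.23  5.05] Mtool [-0.21  -0.138  0.001]
yellow [-0.0012 -0.0005 -0.    ]
```

```bash
python3 -m handwheel '[[[0, 0, -0.01, 0, 0, 0, 0.03], [0, 0, -0.025, 0, 0, 0, 0.03], [0, 0, -0.03, 0, 0, 0, 0.03], [0, 0, -0.03, 0, 0, 0, 0.03], [0, 0, -0.03, 0, 0, 0, 0.03]]]'>/dev/null;python3 -m handwheel '[[[0, 0, -0.03, 0, 0, 0, 0.03], [0, 0, -0.025, 0, 0, 0, 0.03], [0, 0, -0.01, 0, 0, 0, 0.03], [0, 0, 0, 0, 0, 0, 0.03], [0, 0, 0, 0, 0, 0, 0.03]]]'>/dev/null; python3 avg.py
python3 -m handwheel '[[[0, 0, 0, 0, -0.1, 0, 0.03], [0, 0, 0, 0, -0.1, 0, 0.03], [0, 0, 0, 0, -0.1, 0, 0.03], [0, 0, 0, 0, -0.1, 0, 0.03], [0, 0, 0, 0, 0, 0, 0.03]]]' >/dev/null;python3 -m handwheel '[[[0, 0, 0, 0, 0, 0, 0.03], [0, 0, 0, 0, 0, 0, 0.03], [0, 0, 0, 0, 0, 0, 0.03], [0, 0, 0, 0, 0, 0, 0.03], [0, 0, 0, 0, 0, 0, 0.03]]]' >/dev/null
python3 -m handwheel '[[[0, 0, 0, 0, 0.1, 0, 0.03], [0, 0, 0, 0, 0.1, 0, 0.03], [0, 0, 0, 0, 0.1, 0, 0.03], [0, 0, 0, 0, 0.1, 0, 0.03], [0, 0, 0, 0, 0, 0, 0.03]]]' >/dev/null;python3 -m handwheel '[[[0, 0, 0, 0, 0, 0, 0.03], [0, 0, 0, 0, 0, 0, 0.03]]]' >/dev/null; python3 avg.py; python3 to.py mat
```

```text
t 33.9 mean M,Fz [ 3.600e-02  3.500e-02 -2.000e-03 -4.036e+00] sd [0.013 0.032 0.019 0.476] p [ 0.5114 -0.2309  0.2458] zax [-0.001  0.001 -1.   ] w 0.048
t 35.72 mean M,Fz [ 0.046 -0.083  0.006 -4.406] sd [0.022 0.024 0.03  0.679] p [ 0.5118 -0.2311  0.2463] zax [-0.001  0.    -1.   ] w 0.0478
t 35.72 p [ 0.5118 -0.2311  0.2463] yaw -0.2941 zaxis [-0.001  0.    -1.   ] w 0.0478 gf 30.0 F [-0.84 -0.16 -3.63] Mtool [ 0.088 -0.067  0.011]
mat [-1.170e-02 -5.142e-01  1.000e-04]
```

Confirmed: yellow shifts again (+0.035 against -0.083). I'll carry it over the mat.

```bash
python3 -m handwheel '[[[0, -0.01, 0, 0, 0, 0, 0.03], [-0.0006, -0.02, 0, 0, 0, 0, 0.03], [-0.0006, -0.027, 0, 0, 0, 0, 0.03], [-0.0006, -0.027, 0, 0, 0, 0, 0.03], [-0.0006, -0.027, 0, 0, 0, 0, 0.03]]]'>/dev/null; python3 -m handwheel '[[[-0.0006, -0.027, 0, 0, 0, 0, 0.03], [-0.0006, -0.027, 0, 0, 0, 0, 0.03], [-0.0006, -0.027, 0, 0, 0, 0, 0.03], [-0.0006, -0.027, 0, 0, 0, 0, 0.03], [-0.0006, -0.027, 0, 0, 0, 0, 0.03]]]'>/dev/null; python3 -m handwheel '[[[-0.0006, -0.027, 0, 0, 0, 0, 0.03], [-0.0006, -0.027, 0, 0, 0, 0, 0.03], [-0.0006, -0.027, 0, 0, 0, 0, 0.03], [-0.0006, -0.027, 0, 0, 0, 0, 0.03], [-0.0006, -0.027, 0, 0, 0, 0, 0.03]]]'>/dev/null; python3 -m handwheel '[[[-0.0006, -0.027, 0, 0, 0, 0, 0.03], [-0.0006, -0.027, 0, 0, 0, 0, 0.03], [-0.0006, -0.027, 0, 0, 0, 0, 0.03], [-0.0006, -0.02, 0, 0, 0, 0, 0.03], [0, -0.01, 0, 0, 0, 0, 0.03]]]'>/dev/null; python3 -m handwheel '[[[0, 0, 0, 0, 0, 0, 0.03], [0, 0, 0, 0, 0, 0, 0.03], [0, 0, 0, 0, 0, 0, 0.03]]]'; python3 to.py mat
```

```text
clock: 37.63
eef_pos: [0.6435, 0.2419, 0.2464]
eef_rot: [0.0, 0.989, -0.147, -0.0]
force: [0.1, -0.2, -3.3]
grip_width: 0.0478
gripper_force: 30.0
t 37.63 p [0.6435 0.2419 0.2464] yaw -0.2947 zaxis [-0.001 -0.001 -1.   ] w 0.0478 gf 30.0 F [ 0.07 -0.16 -3.25] Mtool [ 0.04  -0.097  0.03 ]
mat [-0.0006 -0.0233 -0.    ]
```

```bash
python3 -m handwheel '[[[0, -0.006, 0, 0, 0, 0, 0.03], [0, -0.01, 0, 0, 0, 0, 0.03], [0, -0.007, 0, 0, 0, 0, 0.03], [0, 0, 0, 0, 0, 0, 0.03], [0, 0, 0, 0, 0, 0, 0.03]]]'>/dev/null;  python3 -m handwheel '[[[0, 0, 0, 0, 0, 0, 0.03], [0, 0, 0, 0, 0, 0, 0.03], [0, 0, 0, 0, 0, 0, 0.03], [0, 0, 0, 0, 0, 0, 0.03], [0, 0, 0, 0, 0, 0, 0.03]]]'>/dev/null; python3 to.py mat
python3 - <<'E'
from geo import *
print(bot.get_state()['dq'].round(4))
a=[cv2.resize(read_camera(n)[:,:,::-1],(400,300),interpolation=cv2.INTER_AREA) for n in("top","side")]
cv2.imwrite("pics/fin.png",np.hstack(a))
E
```

```text
t 38.47 p [0.6506 0.2648 0.2467] yaw -0.2944 zaxis [ 0.  0. -1.] w 0.0478 gf 30.0 F [ 0.04 -0.18 -3.68] Mtool [ 0.079 -0.095  0.023]
mat [-0.0008  0.0006 -0.    ]
[-0.0003 -0.0005  0.0003 -0.0007  0.0011  0.001 ]
```

View pics/fin.png

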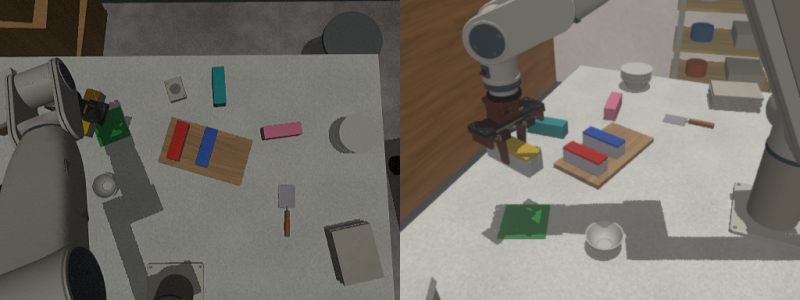

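The yellow tin is held level above the mat (side view (515,155), mat at (525,220)). Red and blue stand on the board, and the bowl, mould and scraper are where they were.

```bash
python3 -c "
from workcell import bot
print(bot.hand_in())"
```

```text
the job is handed in; nothing more can be done
None
```

The yellow tin is the one that rattles: rocking shifted its wrist moment by about 0.13 N m, against under 0.02 N m for red and blue. I handed in at about 38.6 s holding it upright and still about 20 cm above the middle of the mat, with red and blue back on the board and the bowl, mould and scraper untouched.

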